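# Pop and swing open the push-to-open caddy

## Task

Open up the blue caddy so the kazoos can be put away later: gently press its push-to-open door near the free edge and let the spring pop it ajar, then push the door from its inside with the fingertips until it stands wide open, square or a little past square to the caddy's front. Only touch and push the door, never take it between the fingers. Leave the caddy's white sliding top lid shut, and leave the kazoos, the tin and the clear box with the ball alone.

Things in the scene. Friction and masses are not known exactly. Their poses are not given: they have to be found in the camera images.
- caddy: Blue plastic caddy fixed to the table, 131 mm deep (its x), 180 mm wide (its y), 150 mm tall. Origin: centre of its underside; z up. Its own -x is its front, which the blue push-to-open door covers; the front faces the far right of the table, as seen from the robot. On top is a white sliding lid.
- door (a joint): Angle (rad) of the door about its upright hinge. 0 closed and latched; negative = pressed in (stop at -0.036, about 5 mm at the free edge); about 0.75 = ajar as the spring leaves it; 1.57 = square to the front; stop at 1.95. Once ajar it turns with light friction (under 0.5 N at the edge) and stays where it is left.
- door_hinge (a point): Point on the door's upright hinge axis (dark steel pin) at the level of the door's top edge, 140 mm above the table. In the caddy's frame: x -65, y +86 mm. The axis lies in the middle of the door's thickness. The closed door runs from here towards the caddy's -y and swings out to the caddy's -x.
- door_pad (a point): Where to press: centre of a white 22 mm spot on the door's outer face, 140 mm from the hinge axis, 109 mm above the table; the point lies mid-thickness, 4 mm behind the outer face. Turns with the door: x = door normal, outer to inner face; y = towards the hinge. Press in 3 mm or on to the stop at 5 mm (about 3 N; less does not release it) and withdraw: the spring pushes the door ajar in about half a second.
- door_edge (a point): Top of the door's free edge (white stripe), mid-thickness, 170 mm from the hinge axis, 140 mm above the table; turns with the door. The blue door is upright, 168 mm wide, 126 mm tall, 8 mm thick, its bottom 14 mm above the table, its outer face 10 mm proud of the caddy's body; no handle. Low down inside, 35 to 50 mm above the table, a 27 mm striker stub sticks out of its inner face and a plunger out of the caddy.
- lid (a joint): How far (m) the white sliding lid on the caddy's top is slid towards the caddy's +x (back). 0 = shut; leave it so. Top face 149 mm above the table.
- cube_box: Clear acrylic cube box, 80 mm, open on top, loose. Origin: centre of its underside. Leave alone.
- ball_center (a point): Centre of the green rubber ball, 36 mm across, lying loose in the acrylic box.
- tin: Small stainless steel tin, 60 x 95 x 22 mm, its hinged lid standing open to about 80 mm high, loose. Origin: centre of its underside. Leave alone.
- kazoo1: Yellow plastic kazoo, 120 mm long (its x), 25 mm wide, 33 mm tall, lying loose. Origin: centre of its underside. Leave alone.
- kazoo2: Yellow plastic kazoo, 120 mm long (its x), 25 mm wide, 33 mm tall, lying loose. Origin: centre of its underside. Leave alone.
- kazoo3: Yellow plastic kazoo, 120 mm long (its x), 25 mm wide, 33 mm tall, lying loose. Origin: centre of its underside. Leave alone.
- kazoo4: Yellow plastic kazoo, 120 mm long (its x), 25 mm wide, 33 mm tall, lying loose. Origin: centre of its underside. Leave alone.

How it is judged:
By the outcome, as a careful person would: the job done as asked, in the order asked, and still so for the second after the job is handed in, with the robot touching nothing.
It also fails if it takes over 42 s, if anything falls off the work surface, if the arm or the gripper's body presses on something with over 40 N, if the wrist force passes 120 N, or if a joint passes its speed limit or range.

## Robot

A 6-joint arm with a two-finger parallel gripper is mounted at the origin on the work surface. World frame = base frame: x ahead of the robot, y to its left, z up, the work surface at z = 0. Lengths are in m, angles in rad, forces in N, time in s.
With the tool pointing down it reaches from about 0.35 to 0.85 m from the base axis. Payload 8.1 kg.
Tool frame: the origin (TCP) lies between the finger pads; the fingertips stand 22 mm ahead of it and the grasp point (between the pads) lies 3 mm ahead of it; z points along the fingers, y is the line along which they close (so a half turn about z gives the same grasp; the last joint's range is limited). The gripper opens to 93 mm and grips with 3 to 60 N. Pads are 15 mm wide; open, the fingers measure 128 mm over their backs; the gripper's body (75 mm by 188 mm) begins 65 mm behind the grasp point.
Start: joints at [-1.2, 0.13, 1.488, -0, 1.523, -0.085], TCP at [0.264, -0.539, 0.21] pointing down, gripper open.
Joint ranges: [-2.96, 2.96], [-0.89, 2.26], [0.02, 2.5], [-1.34, 4.48], [0, 2.73], [-2.66, 2.66]. Speed limits (rad/s): [2.39, 2.39, 2.79, 3.14, 3.14, 3.14].

## Interface

Orientations are given as a unit quaternion [w, x, y, z].
In Python, from station import robot gives the robot as it stands. Calls block until the motion is done:
- robot.reach(position, orientation): joint-space move of the TCP to a pose.
- robot.move_l(position, rotation=None, speed=0.15, max_force=None): straight line of the TCP; rotation=None keeps the orientation; speed is the mean speed in m/s. With max_force (N) it stops when the force on the tool has changed by that much, and returns True; else False.
- robot.move_j(angles): joint-space move.
- robot.grip(opening): opening from 0.0 (shut) to 1.0 (fully open); the grip force is fixed at half the most; returns when the fingers have stopped.
- robot.pause(seconds).
- robot.inverse_kinematics(position, orientation): joint angles nearest the present ones, or None.
- robot.get_image(name): name is "side" or "top"; returns (picture, depth): 480x640x3 uint8, blue, green, red; 480x640 float32, m along the optical axis (not along the pixel's ray), 0 where there is no reading.
- robot.camera_params(name): a dict with "camera_matrix" (3x3 intrinsics, pixels), "world_from_camera" (4x4, takes a point from camera to world coordinates). Camera axes: x right, y up, looking along -z (the intrinsics and any distortion apply to the point x, -y, -z); pixel columns grow to the right and rows downward; lengths in m; the calibration is good to about 2 mm. A picture is of the moment at which its call begins. camera_params takes no time and is no camera call.
A pose or a line that the arm cannot do raises robot.PlanningError and nothing moves.
- robot.close_job(): hands the job in; it is judged then, once.
Readings, each from a call of its own:
- robot.current_t(): time.
- robot.current_joint_positions(): joint angles.
- robot.current_dq(): joint speeds.
- robot.current_effort(): joint torques, N m.
- robot.current_tool_pos(): TCP position.
- robot.current_orientation(): TCP orientation.
- robot.current_ft_force(): force on the tool from outside, world axes, zero at the start.
- robot.current_ft_torque(): the same for the moment, N m.
- robot.current_opening(): opening from 0.0 (shut) to 1.0 (fully open).
- robot.current_finger_force(): force on a finger pad.
Only numpy, scipy, OpenCV 4.12 (cv2) and the standard library are available. Lean on these libraries where they do the work, as an engineer would, in place of code of your own. Each camera call takes 0.05 s, during which the arm holds its last target. There are 200 camera calls.

## Working session

There is one attempt and no reset: what is moved stays moved. The work goes in short steps, each a Python script; the robot and the scene stay as the last script left them, time stands still between calls to the robot, and variables do not carry over. Pictures are saved under pics/ and viewed, at most 10 in all, crops included, and the job is handed in when it is done.

```bash
mkdir -p pics; ls; cat > h.py <<'E'
import numpy as np, cv2
from station import robot
def snap(n,f):
    im,d=robot.get_image(n); cv2.imwrite(f'pics/{f}.png',im); np.savez(f'pics/{f}.npz',d=d); return im,d
def world(n,d,u,v):
    p=robot.camera_params(n);K=np.array(p["camera_matrix"]);T=np.array(p["world_from_camera"])
    z=d; c=np.array([(u-K[0,2])/K[0,0]*z,-(v-K[1,2])/K[1,1]*z,-z+0*u,np.ones_like(z)]) 
    return np.tensordot(T,c,1)[:3]
def onplane(n,u,v,h):
    p=robot.camera_params(n);K=np.array(p["camera_matrix"]);T=np.array(p["world_from_camera"])
    r=T[:3,:3]@np.array([(u-K[0,2])/K[0,0],-(v-K[1,2])/K[1,1],-1]);o=T[:3,3]
    return o+r*(h-o[2])/r[2]
E
python3 - <<'E'
from h import *
for n in("side","top"):
    snap(n,n+"0"); p=robot.camera_params(n); print({k:np.round(v,3).tolist() if not isinstance(v,str) else v for k,v in p.items()})
print(robot.current_orientation(),robot.current_t())
E
```

```text
pics
{'camera_matrix': [[517.018, 0.0, 317.71], [0.0, 517.018, 238.398], [0.0, 0.0, 1.0]], 'world_from_camera': [[-0.991, 0.114, -0.071, 0.397], [-0.133, -0.767, 0.627, 0.739], [0.017, 0.631, 0.776, 1.032], [0.0, 0.0, 0.0, 1.0]]}
{'camera_matrix': [[589.182, 0.0, 320.874], [0.0, 589.182, 235.466], [0.0, 0.0, 1.0]], 'world_from_camera': [[0.014, 0.984, -0.179, 0.227], [-1.0, 0.015, 0.004, -0.005], [0.007, 0.178, 0.984, 1.497], [0.0, 0.0, 0.0, 1.0]]}
[-8.31351959e-04  9.74142649e-01  2.25932282e-01 -1.08281802e-04] 0.1
```

View pics/top0.png

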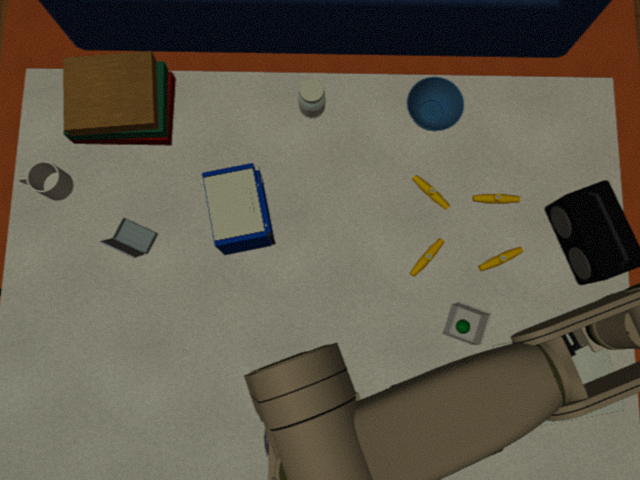

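View pics/side0.png

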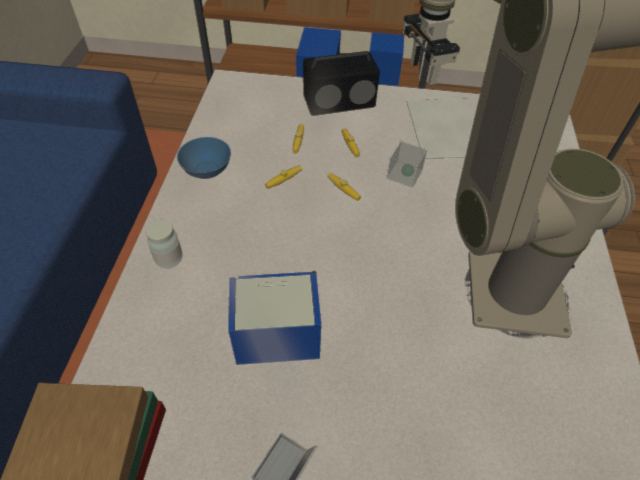

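The top view shows the blue caddy at about (238,208) with its door on the right side (about x 257–272, y 168–245). The kazoos are at x 410–525, the tin at (133,237) and the ball box at (465,323). The side view shows the caddy at (275,318), seen from behind, with its door hidden.

```bash
python3 - <<'E'
from h import *
U,V=np.meshgrid(np.arange(640.),np.arange(480.))
for n in("top","side"):
    im=cv2.imread(f'pics/{n}0.png');d=np.load(f'pics/{n}0.npz')['d']
    P=world(n,d,U,V)
    roi=(P[0]>.3)&(P[0]<.75)&(P[1]>-.0)&(P[1]<.4)
    hsv=cv2.cvtColor(im,cv2.COLOR_BGR2HSV)
    blue=(hsv[...,0]>105)&(hsv[...,0]<130)&(hsv[...,1]>130)
    for lo,hi,m in((.13,.145,blue),(.143,.16,True),(.1,.165,True)):
        k=roi&(P[2]>lo)&(P[2]<hi)&m
        q=P[:,k]; print(n,lo,hi,k.sum(),np.median(q[2]).round(4), cv2.minAreaRect(np.float32(q[:2].T*1000)),cv2.boxPoints(cv2.minAreaRect(np.float32(q[:2].T*1000))).round().tolist())
im=cv2.imread('pics/top0.png')[150:270,90:290]
cv2.imwrite('pics/crop.png',cv2.resize(im,None,fx=4,fy=4,interpolation=cv2.INTER_CUBIC))
E
```

```text
top 0.13 0.145 354 0.1397 ((545.9244995117188, 189.50494384765625), (180.35641479492188, 130.4852752685547), 12.44240665435791) [[444.0, 234.0], [472.0, 106.0], [648.0, 145.0], [620.0, 273.0]]
top 0.143 0.16 3768 0.1484 ((546.0463256835938, 191.49301147460938), (181.7034912109375, 134.0739288330078), 12.637089729309082) [[443.0, 237.0], [472.0, 106.0], [649.0, 146.0], [620.0, 277.0]]
top 0.1 0.165 4428 0.1477 ((546.6851806640625, 191.32505798339844), (183.5552215576172, 135.33482360839844), 12.393898963928223) [[443.0, 238.0], [472.0, 106.0], [651.0, 145.0], [622.0, 277.0]]
side 0.13 0.145 234 0.1388 ((545.2944946289062, 192.1295166015625), (173.3402557373047, 134.9414825439453), 12.365762710571289) [[446.0, 239.0], [475.0, 108.0], [644.0, 145.0], [616.0, 277.0]]
side 0.143 0.16 4686 0.1486 ((544.7099609375, 195.41464233398438), (180.1312713623047, 128.24392700195312), 12.240275382995605) [[443.0, 239.0], [470.0, 114.0], [646.0, 152.0], [619.0, 277.0]]
side 0.1 0.165 5923 0.1481 ((545.5693969726562, 192.05418395996094), (180.0203399658203, 137.63282775878906), 12.46151065826416) [[443.0, 240.0], [473.0, 105.0], [648.0, 144.0], [619.0, 279.0]]
```

View pics/crop.png

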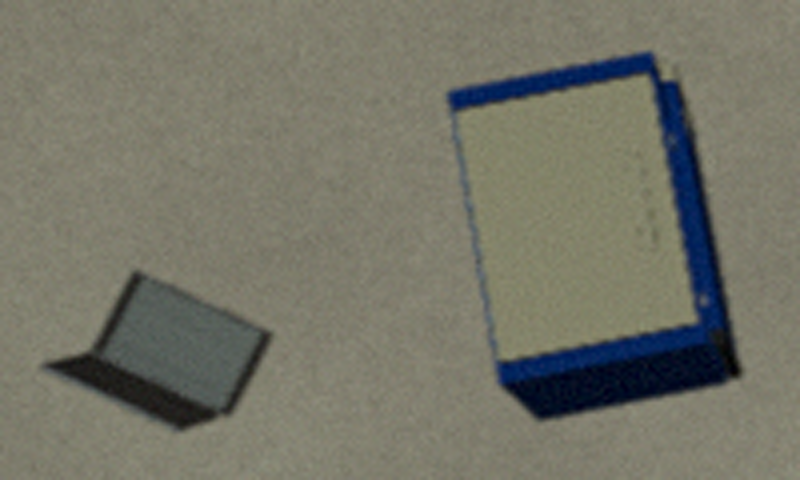

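The crop shows the door strip along the caddy's right side. Its outer top edge runs from crop (680,82) to (722,330), and the dark hinge pin is near (727,345), at the end nearer the robot.

```bash
cat >> h.py <<'E'
A=np.deg2rad(12.4); e=np.array([np.cos(A),np.sin(A)]); f=np.array([np.sin(A),-np.cos(A)])
C=np.array([.546,.1915])          # centre in plan
H=C-.086*e+.0633*f                # hinge axis
def ori(a):                       # tool down, tool y along door's outward normal at door angle a
    t=(A-a)/2; return np.array([0,np.cos(t),np.sin(t),0])
def pt(a,r,n):                    # r along door from hinge, n beyond mid-thickness outward
    d=np.array([np.cos(A-a),np.sin(A-a)]); m=np.array([np.sin(A-a),-np.cos(A-a)])
    return H+r*d+n*m
E
python3 - <<'E'
from h import *
B=lambda p:((p-C)@-e*1000,(p-C)@-f*1000)
for x,y,h in((680,82,.14),(722,330,.14),(690,160,.14),(709,250,.14),(727,345,.14),(652,53,.15),(450,93,.15),(500,380,.15)):
    p=onplane("top",90+(x-1.5)/4,150+(y-1.5)/4,h); print(p.round(4),"caddy y,x",np.round(B(p[:2]),1))
print(H,pt(0,.14,0),robot.current_joint_positions().round(2))
for a,r,n,z in((0,.14,.06,.127),(0,.14,.2,.127),(.7,.13,-.04,.2),(.7,.13,-.04,.127),(1.7,.13,-.0215,.127)):
    q=robot.inverse_kinematics([*pt(a,r,n),z],ori(a)); print(a,pt(a,r,n).round(3),None if q is None else np.round(q,2))
E
```

```text
[0.6296 0.1383 0.14  ] caddy y,x [-70.3 -69.9]
[0.4795 0.1088 0.14  ] caddy y,x [ 82.7 -66.5]
[0.5818 0.1308 0.14  ] caddy y,x [-21.9 -66.9]
[0.5273 0.1179 0.14  ] caddy y,x [ 34.1 -67.9]
[0.4706 0.1056 0.14  ] caddy y,x [ 92.1 -67.7]
[0.6443 0.1545 0.15  ] caddy y,x [-88.  -57.2]
[0.6177 0.273  0.15  ] caddy y,x [-87.5  64.2]
[0.4462 0.2355 0.15  ] caddy y,x [88.  64.4]
[0.47559893 0.11120941] [0.61233305 0.14127235] [-1.2   0.13  1.49  0.    1.52 -0.09]
0 [0.625 0.083] [ 0.05  0.26  1.49 -0.    1.39  1.4 ]
0 [ 0.655 -0.054] [-0.16  0.33  1.41 -0.    1.4   1.19]
0.7 [0.609 0.086] [ 0.06  0.18  1.46 -0.    1.51  2.11]
0.7 [0.609 0.086] [ 0.06  0.22  1.54 -0.    1.38  2.11]
1.7 [ 0.508 -0.016] None
```

```bash
sed -i 's|t=(A-a)/2;|t=(A-a+np.pi)/2;|' h.py
python3 - <<'E'
from h import *
for a,r,n,z in((.7,.13,-.04,.127),(1.7,.13,-.0215,.127)): print(robot.inverse_kinematics([*pt(a,r,n),z],ori(a)))
robot.grip(0.0)
robot.reach([*pt(0,.14,.12),.2],ori(0))
robot.move_l([*pt(0,.14,.06),.124],speed=.2)
print(robot.current_t(),robot.current_joint_positions().round(2),robot.current_opening(),robot.current_ft_force().round(2))
snap("side","s1");snap("top","t1")
a=cv2.imread('pics/s1.png')[240:400,180:360];b=cv2.imread('pics/t1.png')[140:280,180:337]
cv2.imwrite('pics/c1.png',np.hstack([cv2.resize(a,(400,400)),cv2.resize(b,(400,400))]))
E
```

```text
[ 5.72095801e-02  2.22038402e-01  1.53796044e+00 -4.44089210e-16
  1.38159382e+00 -1.03000757e+00]
[-1.33135191e-01 -6.30817441e-02  1.83877348e+00 -4.44089210e-16
  1.36590092e+00 -2.20352345e-01]
4.5833 [ 0.05  0.26  1.49 -0.    1.38 -1.74] 0.008059050119011715 [ 0.04 -0.13  0.63]
```

View pics/c1.png

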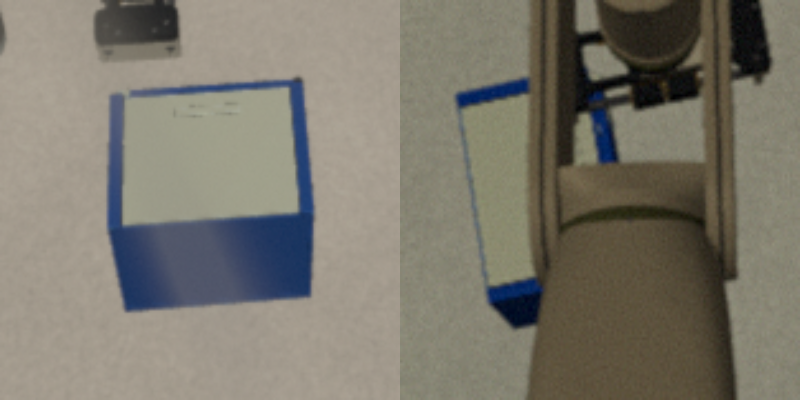

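The gripper is closed and standing off in front of the door's free end (left crop, gripper body at (135,30), caddy front edge at y≈90), clear of everything. Next I'll press.

```bash
python3 - <<'E'
from h import *
n=lambda: (robot.current_tool_pos()[:2]-H)@f
robot.move_l([*pt(0,.14,.028),.124],speed=.06); print(n(),robot.current_ft_force().round(2))
hit=robot.move_l([*pt(0,.14,.008),.124],speed=.015,max_force=6)
print(hit,n(),robot.current_ft_force().round(2),robot.current_t())
E
```

```text
0.027788505874302545 [ 0.48 -0.53  0.41]
True 0.010324822657912189 [ 1.47 -1.7   3.55] 6.5167
```

```bash
python3 - <<'E'
from h import *
n=lambda: (robot.current_tool_pos()[:2]-H)@f
robot.pause(.1);print(n(),robot.current_tool_pos(),robot.current_ft_force().round(2),robot.current_ft_torque().round(2))
snap("side","s2")
a=cv2.imread('pics/s2.png')[220:380,180:380]
cv2.imwrite('pics/c2.png',cv2.resize(a,None,fx=4,fy=3.5,interpolation=cv2.INTER_CUBIC))
E
```

```text
0.010379057810323776 [0.61462155 0.13114855 0.12392969] [ 0.93 -0.6   5.02] [-0.23 -0.3  -0.03]
```

View pics/c2.png

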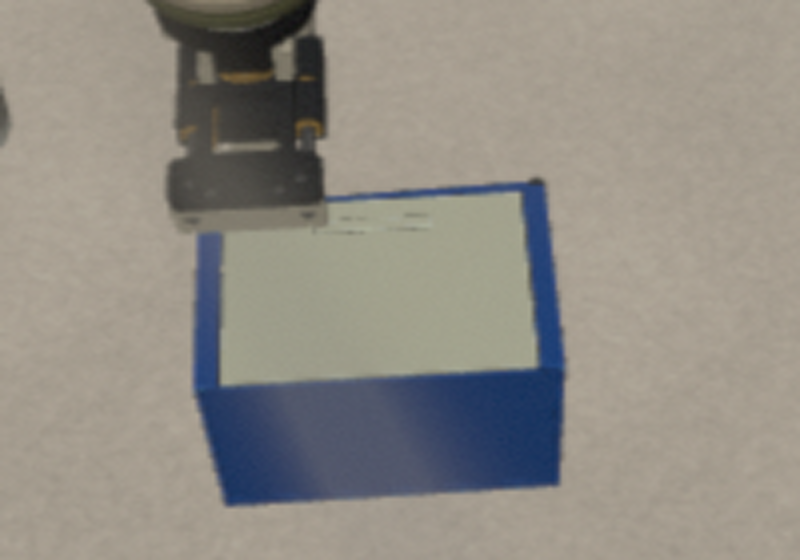

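The picture shows the gripper plate (170–325, 150–230) overlapping the lid's front corner. I'll use depth to check how high it stands above the lid, since there is an unexplained upward force.

```bash
python3 - <<'E'
from h import *
d=np.load('pics/s2.npz')['d'];U,V=np.meshgrid(np.arange(640.),np.arange(480.));P=world("side",d,U,V)
for cy in (195,215,225,235):
  for cx in (190,245,310):
    u,v=int(180+cx/4),int(220+cy/3.5); print((cx,cy),P[:,v,u].round(3), end=' ')
  print()
for i in range(5):
    robot.pause(.05);print(robot.current_ft_force().round(2),robot.current_ft_torque().round(2))
print(robot.current_t())
E
```

```text
(190, 195) [0.619 0.223 0.26 ] (245, 195) [0.594 0.22  0.259] (310, 195) [0.566 0.215 0.259] 
(190, 215) [0.621 0.226 0.244] (245, 215) [0.596 0.221 0.241] (310, 215) [0.57  0.208 0.228] 
(190, 225) [0.624 0.221 0.226] (245, 225) [0.599 0.214 0.221] (310, 225) [0.585 0.162 0.148] 
(190, 235) [ 0.686  0.084 -0.   ] (245, 235) [0.617 0.172 0.146] (310, 235) [0.584 0.17  0.149] 
[ 1.63 -2.29  4.95] [-0.27 -0.38  0.01]
[ 1.91 -1.76  5.15] [-0.25 -0.37 -0.  ]
[ 2.   -2.6   5.89] [-0.3  -0.37  0.  ]
[ 1.59 -2.09  6.13] [-0.28 -0.38 -0.01]
[ 2.19 -2.67  5.91] [-0.28 -0.38  0.01]
6.9167
```

```bash
python3 - <<'E'
from h import *
n=lambda: (robot.current_tool_pos()[:2]-H)@f
n0=n()
for k in range(1,5):
    hit=robot.move_l([*pt(0,.14,n0-.001*k),.124],speed=.01,max_force=6)
    F=robot.current_ft_force(); print(hit,round(n()*1000,2),F.round(2),"normal",round(F[:2]@f,2),robot.current_ft_torque().round(2))
    if hit or F[:2]@f>7: break
print(robot.current_t())
E
```

```text
False 9.98 [ 2.44 -5.41  3.05] normal 5.8 [-0.75 -0.38  0.06]
False 9.74 [ 2.26 -8.11  3.57] normal 8.41 [-1.34 -0.58 -0.  ]
7.45
```

The normal force is rising stiffly, so the door is at its stop. Withdraw and look.

```bash
python3 - <<'E'
from h import *
robot.move_l([*pt(0,.15,.19),.124],speed=.3)
robot.pause(.4); print(robot.current_t(),robot.current_ft_force().round(2))
robot.move_l([*pt(0,.15,.19),.22],speed=.3)
snap("side","s3");snap("top","t3")
a=cv2.imread('pics/s3.png')[220:380,180:380];b=cv2.imread('pics/t3.png')[140:300,180:380]
cv2.imwrite('pics/c3.png',np.hstack([cv2.resize(x,(400,400),interpolation=cv2.INTER_CUBIC) for x in(a,b)]))
E
```

```text
8.6083 [-0.14  0.2  -0.23]
```

View pics/c3.png

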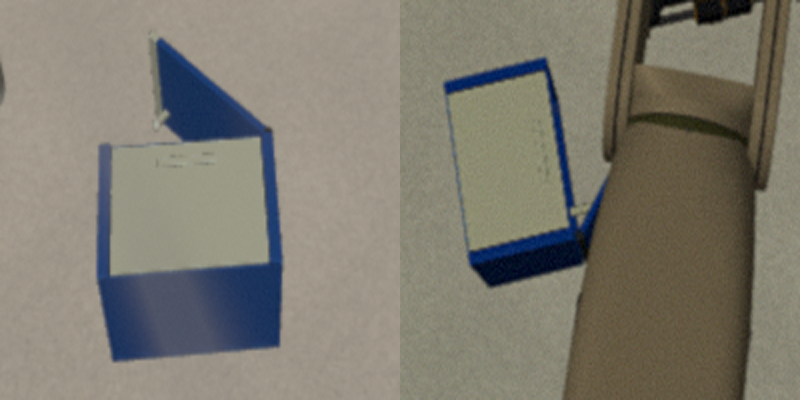

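The door is ajar: in the left crop it runs from the hinge at (268,130) to the free edge at (157,36). I'll measure its angle, then enter from above on the inside and push along the arc.

```bash
python3 - <<'E'
from h import *
g=lambda x,y: onplane("side",180+x/2-.25,220+y/2.5-.3,.14)[:2]
h,w=g(268,130),g(157,36); d=w-h; a0=A-np.arctan2(d[1],d[0]); print(h,H,w,np.linalg.norm(d),"angle",a0)
assert .55<a0<.95 and abs(np.linalg.norm(d)-.17)<.02
r=.125
robot.move_l([*pt(0,.17,.1),.22],speed=.3)
robot.reach([*pt(a0,r,-.042),.215],ori(a0))
hit=robot.move_l([*pt(a0,r,-.042),.122],speed=.15,max_force=8)
print(hit,robot.current_tool_pos(),robot.current_ft_force().round(2),robot.current_t())
E
```

```text
[0.47504558 0.10882047] [0.47559893 0.11120941] [0.61192184 0.02492803] 0.16053987782040288 angle 0.7662768506494902
False [0.60484094 0.08164011 0.12298591] [ 0.31 -0.06 -0.39] 11.2
```

```bash
python3 - <<'E'
from h import *
r=.125; a0=.766
robot.move_l([*pt(a0,r,-.018),.122],speed=.06,max_force=10)
for a in np.linspace(a0,1.74,9)[1:]:
    hit=robot.move_l([*pt(a,r,-.014),.122],ori(a),speed=.1,max_force=12)
    F=robot.current_ft_force(); print(round(a,2),hit,F.round(1),round(robot.current_t(),2))
    if hit: break
robot.move_l([*pt(a,r,-.06),.122],speed=.1)
robot.move_l([*pt(a,r,-.06),.24],speed=.25)
robot.reach([*pt(0,.2,.1),.25],ori(1.2))
snap("side","s4");snap("top","t4");print(robot.current_t())
a=cv2.imread('pics/s4.png')[180:380,180:380];b=cv2.imread('pics/t4.png')[140:300,180:380]
cv2.imwrite('pics/c4.png',np.hstack([cv2.resize(x,(400,400),interpolation=cv2.INTER_CUBIC) for x in(a,b)]))
E
```

```text
0.89 False [-0.3  0.1 -0.7] 12.09
1.01 False [ 0.  -0.2  0.5] 12.39
1.13 False [ 0.4 -0.1 -0. ] 12.69
1.25 False [-0.3  0.5  0.9] 12.99
1.37 False [-0.2 -0.5 -0.6] 13.29
1.5 False [-0.  -0.1 -0.8] 13.59
1.62 False [-0.6  0.6 -0.3] 13.89
1.74 False [-0.6 -0.3 -0.1] 14.19
16.225
```

View pics/c4.png

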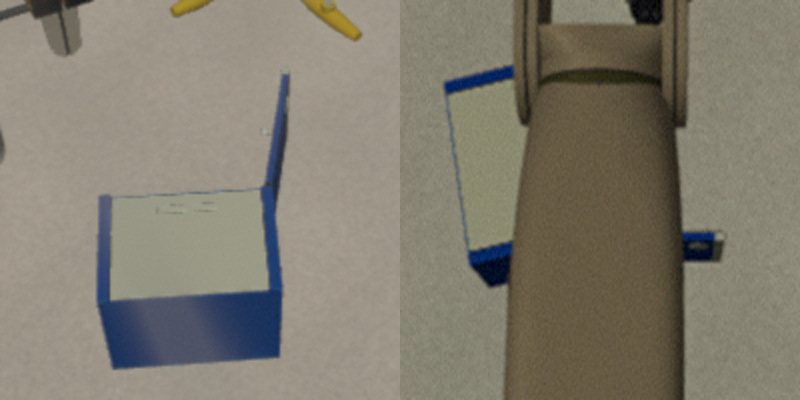

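The door stands out from the front. In the left crop it runs from the hinge at (269,186) to the edge at (286,73); in the right crop its end is at (718,234). I'll check the angle.

```bash
python3 - <<'E'
from h import *
g=lambda x,y: onplane("side",180+x/2-.25,180+y/2-.25,.14)[:2]
for h,w in((g(269,186),g(286,73)),(H,g(286,73)),(H,onplane("top",180+318/2,140+236/2.5,.14)[:2])):
    d=w-h; print(w,np.linalg.norm(d).round(3),"angle",A-np.arctan2(d[1],d[0]))
for n in("top","side"):
    x=cv2.imread(f'pics/{n}0.png').astype(int);y=cv2.imread(f'pics/{n}4.png' if 0 else f'pics/{n[0]}4.png').astype(int)
    k=lambda m:cv2.inRange(cv2.cvtColor(m.astype(np.uint8),cv2.COLOR_BGR2HSV),(18,120,80),(35,255,255))
    print(n,"kazoo px changed",(k(x)!=k(y)).sum(),(k(x)>0).sum())
E
```

```text
[ 0.47610668 -0.04926565] 0.161 angle 1.7717818377970413
[ 0.47610668 -0.04926565] 0.16 angle 1.7840531011545044
[ 0.47661824 -0.05257301] 0.164 angle 1.7809936663933164
top kazoo px changed 3108 4809
side kazoo px changed 376 1047
```

```bash
python3 -c "
from station import robot
print(robot.current_t(),robot.close_job())"
```

```text
the job is handed in; nothing more can be done
16.225 None
```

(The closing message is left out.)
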